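Fasten the belt-housing cover with a push rivet

TASK

The lathe's belt-housing cover still lacks one fastener. Take the push rivet from the wooden rack with its pin still up, put it through the cover's open hole and feel for the housing hole beneath until its collar sits down on the cover, then push its center pin in flush with the collar and let go. Press no harder than about 25 N on the cover or housing, or they crack, and leave the bowl, the gouge and the sanding block alone.

Things in the scene. Friction and masses are not known exactly. Their poses are not given: they have to be found in the camera images.
- rivet_collar (a point): Loose black push rivet (30 to 55 g), upright in the rack's hole. Point: centre of its collar, half-way up; z up along the rivet. Collar 34 mm across, 10 mm tall, top edge bevelled 2 mm. Below it the shank, 12 mm across, 22 mm long, its last 3 mm tapering to a blunt 10 mm nose. Above it a grey center pin 13 mm across. Grasp it by the collar.
- rivet_seat (a point): Centre of the underside of the rivet's collar, where the shank begins; z points up along the rivet. It lies 5 mm below rivet_collar and rests on the rack's top (40 mm above the bench) at the start.
- pin_top (a point): Centre of the top of the rivet's grey center pin (13 mm across). At the start it stands 8.5 to 10 mm above the collar's top; flush, it is level with it.
- rivet_pin (a joint): How far the center pin is pushed into the rivet, m: 0 fully up (10 mm proud), 0.010 flush with the collar, where it meets a hard stop. It resists with about 7 N all the way and stays where it is left.
- rack: Fixed wooden block 80 x 80 x 40 mm with one 14 mm wide, 34 mm deep hole at its centre that holds the rivet. Origin at the centre of its underside. It stands on either the left or the right side of the housing.
- hole (a point): The cover's one open hole (at any corner): centre, on the unloaded cover's top, 57 mm above the bench; z up. It is 23 mm wide. The housing's hole beneath, which the shank must enter, is 13 mm wide, 32 mm deep, sharp-edged; its centre lies 2.5 to 4.7 mm sideways from this point, in a direction that differs from corner to corner and is not measured, so it must be felt for (or seen from right above).
- cover: Flat aluminium cover, 165 x 185 x 4 mm, on a rubber seal 3 mm above the housing; it cannot shift sideways but gives straight down 1 mm per 8 N, at most 3 mm. A hole at each corner, (+-60, +-70) mm in its own frame. Origin: centre of its underside. The other corners have rivets set: black collars 34 mm across, 10 mm tall, which do not move. It cracks above 30 N.
- housing: Grey fixed housing block 180 x 200 x 50 mm lying on the bench under the cover and its seal. Origin at the centre of its underside. It cracks above 40 N.
- bowl: Loose turned wooden bowl, 110 mm across, 45 mm tall, on the other side of the housing from the rack. Origin at the centre of its foot. A bystander.
- gouge: Loose turning gouge lying along y beyond the housing, 380 mm long, handle 26 mm thick; origin at bench height at its middle. A bystander.
- sanding_block: Loose cork block 50 x 100 x 28 mm to the left of the housing. Origin at the centre of its underside. A bystander.
Mind the look-alikes: they are no part of the job. Of the things that look like the part that bears rivet_collar, the largest one is meant.

How it is judged (in metres and radians):
On the way, in this order (a step that is already met when the one before it is completed fails the run):
1. the rivet stands seated in the open hole, collar down on the cover (within 2 mm), its pin still up (z of rivet_seat in the frame of hole below 0.002 m and horizontal distance between rivet_seat and hole below 0.0065 m and angle between rivet_seat's own z axis and vertical below 0.12 rad and value of joint rivet_pin below 0.005 m), for 0.2 s.
2. the pin is flush with the collar, the rivet still seated (value of joint rivet_pin above 0.0085 m and z of rivet_seat in the frame of hole below 0.002 m), for 0.2 s.
At the end, for the whole second after the job is handed in: The rivet is in the cover's open hole, upright (within 0.12 rad) with its collar down on the cover (within 2 mm, at most 6.5 mm off the hole's centre), and its pin is flush with the collar (within 1.5 mm) (all of step 2 and horizontal distance between rivet_seat and hole below 0.0065 m and angle between rivet_seat's own z axis and vertical below 0.12 rad); the robot touches nothing.
It fails at once if the cover was loaded above 30 N (contact force between cover and anything else above 30 N).
It fails at once if the housing was loaded above 40 N (contact force between housing and anything else above 40 N).
It fails at once if the pin was pushed in before the rivet was seated (value of joint rivet_pin above 0.005 m and (z of rivet_seat in the frame of hole above 0.004 m or horizontal distance between rivet_seat and hole above 0.008 m)).
It fails at once if the bowl, the gouge or the sanding block was moved more than 30 mm (distance of any of bowl, gouge, sanding_block from where it was at the start of the episode above 0.03 m).
It also fails if it takes over 72 s, if anything falls off the work surface, if the arm or the gripper's body presses on something with over 40 N, if the wrist force passes 120 N, or if a joint passes its speed limit or range.

ROBOT

A 6-joint arm with a two-finger parallel gripper is mounted at the origin on the work surface. World frame = base frame: x ahead of the robot, y to its left, z up, the work surface at z = 0. Lengths are in mm, angles in degrees, forces in N, time in s.
With the tool pointing down it reaches from about 350 to 850 mm from the base axis. Payload 8.1 kg.
Tool frame: the origin (TCP) lies on the centre line of the jaws, within the pads' length; the fingertips stand r.tip_extent ahead of it and the grasp point (between the pads) lies 8 mm behind it (r.tip_extent is the distance from the TCP to the fingertips, in mm); z points along the fingers, y is the direction in which the jaws open and shut (so a half turn about z gives the same grasp; the last joint's range is limited). The gripper opens to 85 mm and grips with 20 to 120 N. Pads are 22 mm wide; open, the fingers measure 114 mm over their backs; the gripper's body (76 mm by 85 mm) begins 54 mm behind the grasp point. The pads swing forward as they close: fully open they stand 13 mm farther back than shut.
Start: joints at [71.883, 7.471, 85.268, -0, 87.261, -4.893], TCP at [137.231, 584.1, 242.292] pointing down, gripper open.
Joint ranges: [-169.43, 169.43], [-51.17, 129.36], [1.28, 143.12], [-76.62, 256.62], [0, 156.53], [-152.29, 152.29]. Speed limits (degrees/s): [136.94, 136.94, 159.86, 180, 180, 180].

INTERFACE

Orientations are given as [roll, pitch, yaw] about the fixed x, y, z axes, in that order (R = Rz(yaw) Ry(pitch) Rx(roll)).
In Python, from bench import sense, optics, hand_in, spotter, r gives the robot as it stands.
- The arm moves only by the tool apply_moves, never from a script. Its argument "series" is a list of rows, each a list of 3 entries, a list of its own where there are three numbers: the opening, from 0 (shut) to 1 (fully open), then the shift along the world's x, y, z in m, then the turn about the world's z in rad. In form: [[grip, [x, y, z], turn], ...]. A call has 1 to 5 rows; each row is the pose to reach, as a shift and turn from the pose measured when the call began; what a row does not reach only later rows make up. A row lasts 1/8 s, in which the tool goes at most 62.5 mm and 10.7 degrees, less where a joint would pass 70% of its speed; a pose out of reach is approached as far as the arm can. A call with a gripper value outside its range is refused whole. The fingers move at their own pace and stop on an object; "grip_force" is the grip in N (left out, the last holds). Time passes only in rows, so rows that repeat a pose let the fingers close. It gives the time, the measured TCP pose, the force and the opening at its end, in the units of the state.
- sense(): the state, without advancing time (a new reading comes with each control period).
- optics.snapshot(name): name is "side" or "top"; returns a dict with "color" (420x560x3 uint8, blue, green, red), "intrinsics" (3x3 intrinsics, pixels), "distortion" ([k1, k2, p1, p2, k3] as OpenCV has them; the pictures are not rectified), "rvec" (rotation vector, rad) and "tvec" (3), from world to camera coordinates, as OpenCV has them. Camera axes: x right, y down, z forward; pixel columns grow to the right and rows downward; lengths in mm; the calibration is good to about 2 mm. A picture is of the moment at which its call begins. There is no depth.
- hand_in(): hands the job in, once; it reports no verdict.
Trained networks look in a picture, given as the dict that the camera call returned (one of the last four; its "shot" number tells which), for a name from the list of things; names that differ only in an ending like _2 or _b are one class to them, and where a whole thing is asked for, a point or a joint stands for the part that bears it (a point fixed in the world has none). Each returns a list of dicts, best first, with "p" (0 to 1); they miss things now and then, are a little off and sometimes report something else, mostly with a low value. They report only what shows in the picture. A call takes as long as a camera call. They do not tell look-alikes from the thing itself.
- spotter.search_frame(picture, query): "xyz" ([x, y, z] in mm, in the coordinates of the camera as it stood for that picture, good to about 4 mm: the middle of the surface that is visible of it).
- spotter.masks_of(picture, query): "mask" (420x560 bool, what is visible of it).
The state is a dict: "time": time; "joint_pos": joint angles; "qd": joint speeds; "joint_efforts": joint torques, N m; "tool_pos": TCP position; "tcp_rot": TCP orientation; "ft_force": force on the tool from outside, world axes, zero at the start; "wrist_torque": the same for the moment, N m; "finger_gap": finger opening in mm.
Only numpy, scipy, OpenCV 4.12 (cv2) and the standard library are available. Lean on these libraries where they do the work, as an engineer would, in place of code of your own. Each camera call takes 0.05 s, during which the arm holds its last target.

## Working session

There is one attempt and no reset: what is moved stays moved. The work goes in short steps, Python scripts to look and compute and a tool call to move; the robot and the scene stay as the last step left them, time stands still between calls to the robot, and variables do not carry over. Pictures are saved under pics/ and viewed, and the job is handed in when it is done.

Besides the shell and the picture viewer there is one more tool, called by a JSON object that holds its "name" and its "arguments", one argument or row to a line. apply_moves: Moves the arm, as the interface text tells. Its arguments: {"type":"object","properties":{"series":{"type":"array"},"grip_force":{"type":"number"}},"required":["series"]}

```bash
mkdir -p pics; ls
python3 - <<'E'
from bench import sense, optics, r
import cv2
print(sense()); print(r, r.tip_extent)
for n in ("top","side"):
    p=optics.snapshot(n); cv2.imwrite(f"pics/{n}0.png",p["color"]); print(n,p["intrinsics"],p["distortion"],p["rvec"],p["tvec"],p["shot"])
E
```

```text
pics
{'time': 0.0, 'joint_pos': array([ 7.18838707e+01,  7.51640755e+00,  8.53285154e+01,  1.74184691e-04,
        8.72622475e+01, -4.89424123e+00]), 'qd': array([ 0.03890362,  0.03696945, -0.08109785, -0.02674454, -0.04601658,
       -0.00698893]), 'joint_efforts': array([-5.37828855e-04, -5.69412482e+01, -5.00538468e+01, -5.27321899e-04,
        1.51724566e-02, -2.31961002e-05]), 'tool_pos': array([137.05793231, 583.59320398, 241.2381944 ]), 'tcp_rot': array([-1.79893235e+02, -9.31676737e-03,  1.66778095e+02]), 'ft_force': array([-0.15427368,  0.62932968, -0.1745911 ]), 'wrist_torque': array([-0.02850347,  0.033197  ,  0.01651654]), 'finger_gap': 85.42672940470375}
<Robot object at 0x7f642480ba10> 11.0
top [[520.55818983   0.         275.2629831 ]
 [  0.         520.55818983 200.42756957]
 [  0.           0.           1.        ]] [-0.02964521  0.          0.          0.          0.        ] [ 2.15600954 -2.20803298  0.11883793] [ -10.41970539  580.81505998 1171.64697003] 1
side [[400.22155608   0.         285.12759395]
 [  0.         400.22155608 217.01438562]
 [  0.           0.           1.        ]] [0.01530236 0.         0.         0.         0.        ] [ 2.07036257 -0.35032032  0.20267411] [-564.07829359  162.5525603   723.75739366] 2
```

View pics/top0.png

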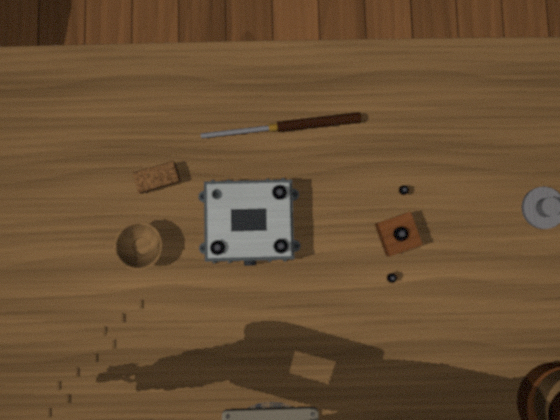

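View pics/side0.png

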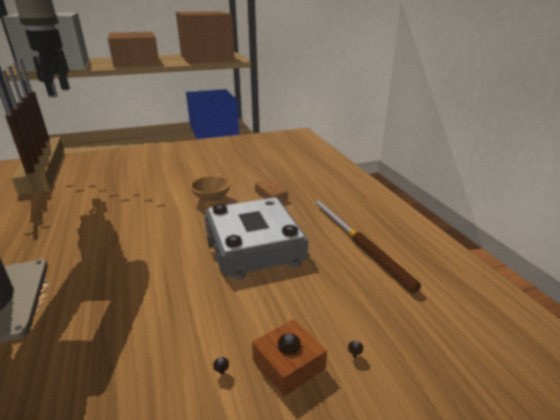

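The top view shows the open hole at about (216,194) and set rivets at (280,191), (218,247) and (281,246). The rack rivet is at (401,233). Two smaller look-alikes stand at (404,190) and (392,278).

```bash
cat > h.py <<'E'
import numpy as np, cv2
def ray(p,uv,z):
    K=p["intrinsics"];d=np.array(p["distortion"]);R,_=cv2.Rodrigues(np.array(p["rvec"],float));t=np.array(p["tvec"],float).ravel()
    n=cv2.undistortPoints(np.array([[uv]],float),K,d)[0,0]
    c=-R.T@t; v=R.T@np.array([n[0],n[1],1.])
    return c+v*(z-c[2])/v[2]
def proj(p,X):
    return cv2.projectPoints(np.array([X],float),np.array(p["rvec"],float),np.array(p["tvec"],float),p["intrinsics"],np.array(p["distortion"]))[0][0,0]
def toworld(p,x):
    R,_=cv2.Rodrigues(np.array(p["rvec"],float));return R.T@(np.array(x)-np.array(p["tvec"]).ravel())
E
python3 - <<'E'
from bench import optics, spotter
from h import *
for n in ("top","side"):
    p=optics.snapshot(n)
    for q in ("rivet_collar","rack","cover","housing","hole","bowl","gouge","sanding_block"):
        try:
            for d in spotter.search_frame(p,q)[:6]:
                print(n,q,round(d["p"],2),toworld(p,d["xyz"]).round(1))
        except Exception as e: print(q,e)
    for q in ("rivet_collar","rack","cover"):
        for d in spotter.masks_of(p,q)[:6]:
            m=d["mask"]; v,u=np.nonzero(m); c=(u.mean(),v.mean()); rect=cv2.minAreaRect(np.c_[u,v].astype(np.float32))
            z={"rivet_collar":50,"rack":40,"cover":57}[q]
            print(n,q,round(d["p"],2),m.sum(),np.round(c,1),ray(p,c,z).round(1),rect)
    if n=="top":
        print("hole",ray(p,(216.,194.),57))
        c=p["color"]
        cv2.imwrite("pics/holez.png",np.hstack([cv2.resize(c[179:209,198:238],(400,300),interpolation=cv2.INTER_CUBIC),cv2.resize(c[218:248,381:421],(400,300),interpolation=cv2.INTER_CUBIC)]))
E
```

```text
top rivet_collar 0.58 [ 495.7 -305.5   53.1]
top cover 0.24 [755.7 -84.   24.7]
top housing 0.93 [528.   44.4  51.7]
top hole 0.4 [ 495.9 -304.8   50.9]
top bowl 0.87 [485.  295.5  26.6]
top gouge 0.83 [756.5 -87.8  25.4]
top sanding_block 0.94 [641.3 247.3  32.7]
top rivet_collar 0.48 165 [400.1 233.5] [ 496.8 -303.7   50. ] ((400.0, 233.5), (13.0, 14.0), 90.0)
top rivet_collar 0.4 74 [403.7 190. ] [ 595.3 -316.6   50. ] ((403.5, 190.0), (8.0, 9.0), 90.0)
top cover 0.57 1350 [294.2 124.5] [750.4 -71.1  57. ] ((280.52532958984375, 126.20904541015625), (11.070486068725586, 162.2367706298828), 83.0887680053711)
top cover 0.56 5552 [248.  219.2] [537.   38.2  57. ] ((248.51217651367188, 219.9871826171875), (74.52670288085938, 82.84911346435547), 88.56790161132812)
hole [595.18097016 108.87384164  57.        ]
side rivet_collar 0.88 [ 496.9 -312.2   48.9]
side rivet_collar 0.76 [ 394.3 -291.6   21.8]
side rivet_collar 0.6 [ 600.9 -331.6   20.7]
side rivet_collar 0.3 [638.8 235.4  26.1]
side rack 0.88 [ 490.  -328.5   41.6]
side cover 0.67 [535.9  24.8  53. ]
side housing 0.8 [514.5 -66.9  32.9]
side bowl 0.63 [485.5 309.1  33.6]
side sanding_block 0.62 [637.6 236.3  27.2]
side rivet_collar 0.78 191 [220.2 364.6] [ 392.7 -315.3   50. ] ((220.05880737304688, 364.23529052734375), (14.74887752532959, 15.091875076293945), 30.963754653930664)
side rivet_collar 0.73 192 [355.2 348.2] [ 582.  -350.7   50. ] ((355.20001220703125, 347.60003662109375), (15.600000381469727, 14.0), 53.13010025024414)
side rivet_collar 0.69 394 [288.8 344.1] [ 494.2 -312.2   50. ] ((288.5, 344.0), (20.0, 23.0), 90.0)
side rack 0.98 3100 [289.3 357.7] [ 489.6 -327.6   40. ] ((289.6538391113281, 354.7307434082031), (61.294368743896484, 65.73197174072266), 56.30992889404297)
side cover 0.85 2925 [253.7 224. ] [533.3  22.5  57. ] ((256.1138916015625, 223.09585571289062), (46.597286224365234, 87.63351440429688), 79.17698669433594)
```

View pics/holez.png

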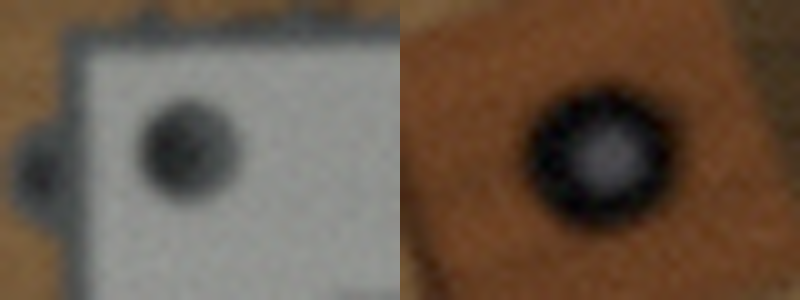

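The zoom shows the cover's hole with a darker disc toward its left (+y) side, which is probably the housing hole. I'll average some frames and fit both circles.

```bash
cat > fit.py <<'E'
from h import *
from scipy.optimize import least_squares
from scipy.ndimage import gaussian_filter
def fithole(p,img,c0):
    # img float gray avg ; world-plane model
    u0,v0=[int(round(a)) for a in proj(p,[*c0,57])]
    H=7
    vs,us=np.mgrid[v0-H:v0+H+1:60j,u0-H:u0+H+1:60j]
    S=5
    off=(np.arange(S)+.5)/S-.5
    vv=np.arange(v0-H,v0+H+1)[:,None]+off[None];uu=np.arange(u0-H,u0+H+1)[:,None]+off[None]
    V,U=np.meshgrid(vv.ravel(),uu.ravel(),indexing='ij')
    pts=np.c_[U.ravel(),V.ravel()]
    def w(z): return np.array([ray(p,q,z)[:2] for q in pts])
    A=w(57);B=w(50);A53=w(53)
    obs=img[v0-H:v0+H+1,u0-H:u0+H+1]
    n=2*H+1
    def model(q):
        cx,cy,dx,dy,bg,wall,floor,dark,sig=q
        sg=.4
        sm=lambda d:1/(1+np.exp(-np.clip(d/sg,-50,50)))
        rA=np.hypot(A[:,0]-cx,A[:,1]-cy);rB=np.hypot(B[:,0]-cx,B[:,1]-cy);rC=np.hypot(B[:,0]-cx-dx,B[:,1]-cy-dy)
        inA=sm(11.5-rA);inB=sm(11.5-rB);inC=sm(6.5-rC)
        I=bg*(1-inA)+inA*(wall*(1-inB)+inB*(floor*(1-inC)+dark*inC))
        I=I.reshape(n*S,n*S);I=gaussian_filter(I,abs(sig)*S)
        return I.reshape(n,S,n,S).mean((1,3))
    best=None
    for a in np.arange(0,2*np.pi,np.pi/4):
        q0=[*c0,3.5*np.cos(a),3.5*np.sin(a),obs.max(),70,70,30,.7]
        s=least_squares(lambda q:(model(q)-obs).ravel(),q0)
        if best is None or s.cost<best.cost: best=s
        print(np.round(s.x,2),round(s.cost,1))
    return best,obs,model(best.x)
E
python3 - <<'E'
from bench import optics
from fit import *
ps=[optics.snapshot("top") for _ in range(12)]
p=ps[0]; img=np.mean([q["color"].astype(float) for q in ps],0); np.save("avg_top.npy",img)
ss=[optics.snapshot("side") for _ in range(4)]
np.save("avg_side.npy",np.mean([q["color"].astype(float) for q in ss],0))
import pickle; pickle.dump((p,ss[0]),open("cams.pkl","wb"))
g=img.mean(2)
b,o,m=fithole(p,g,(595.2,108.9))
print(o.round(0).astype(int)[2:13,2:13]);print((o-m).round(0).astype(int)[2:13,2:13])
R,_=cv2.Rodrigues(np.array(p["rvec"]));print("cam",-R.T@np.array(p["tvec"]))
R,_=cv2.Rodrigues(np.array(ss[0]["rvec"]));print("cam",-R.T@np.array(ss[0]["tvec"]))
E
```

```text
[5.9590e+02 1.0807e+02 2.2000e-01 4.5100e+00 1.4410e+02 5.6060e+01
 7.2420e+01 3.7810e+01 8.3000e-01] 626.4
[5.9590e+02 1.0807e+02 2.2000e-01 4.5100e+00 1.4410e+02 5.6060e+01
 7.2420e+01 3.7810e+01 8.3000e-01] 626.4
[5.9590e+02 1.0807e+02 2.2000e-01 4.5100e+00 1.4410e+02 5.6060e+01
 7.2420e+01 3.7810e+01 8.3000e-01] 626.4
[5.9590e+02 1.0807e+02 2.2000e-01 4.5100e+00 1.4410e+02 5.6060e+01
 7.2420e+01 3.7810e+01 8.3000e-01] 626.4
[5.9590e+02 1.0807e+02 2.2000e-01 4.5100e+00 1.4410e+02 5.6060e+01
 7.2420e+01 3.7810e+01 8.3000e-01] 626.4
[ 5.963800e+02  1.091000e+02  2.355829e+04 -4.736600e+03  1.442900e+02
  1.598000e+02  4.958000e+01  5.296000e+01  1.110000e+00] 3175.5
[596.94 108.84   1.28  -3.2  144.77 262.35  21.83  69.     1.32] 940.6
[596.94 108.84   1.28  -3.2  144.77 262.34  21.83  69.     1.32] 940.6
[[142 138 127 112  97  89  93 105 117 131 139]
 [138 124 103  80  66  65  73  84  95 114 132]
 [131 104  75  55  54  62  71  75  81  96 120]
 [123  87  56  41  45  54  64  72  76  84 107]
 [115  79  45  37  37  45  55  65  73  80  99]
 [115  77  43  37  41  45  53  63  73  80  98]
 [118  83  48  38  43  47  56  63  73  82 103]
 [127  97  64  46  47  51  59  68  76  89 111]
 [135 117  88  68  58  59  68  77  90 106 125]
 [141 134 117 101  87  83  88  98 113 127 137]
 [145 142 137 130 121 116 118 125 133 140 142]]
[[-1  0  1  1 -3 -6 -3  2  1  1 -1]
 [-1 -1  1 -4 -9 -9 -3  3  4  3  2]
 [ 0  0 -2 -8 -5  0  3  3  4  5  4]
 [ 3  2 -2 -6 -1  4  5  3  3  3  3]
 [ 3  7 -2 -3 -2  2  2  0  1  3  2]
 [ 5  7 -2 -2  3  5  3  0  2  3  1]
 [ 3  6 -1 -3  3  4  3 -2  0  1  1]
 [ 1  3  0 -3  0  0 -2 -1  0  0 -2]
 [-1  1 -1 -3 -6 -7 -4  0  3  0 -2]
 [-1  0 -1  0 -4 -4 -2  1  3  1 -1]
 [ 1  0  0  1  0 -1  0  1  1  1 -1]]
cam [ 470.45267978   -2.89022701 1220.19557827]
cam [ 352.92254548 -701.2243278   502.15788356]
```

Run:
```python
import numpy as np,cv2
i=np.load("avg_top.npy")
a=cv2.resize(i[165:275,190:310],(480,440),interpolation=cv2.INTER_CUBIC);b=cv2.resize(i[205:265,370:430],(300,300),interpolation=cv2.INTER_CUBIC)
b=np.pad(b,((0,140),(0,0),(0,0)))
cv2.imwrite("pics/a1.png",np.clip(np.hstack([a,b])*1.6,0,255).astype(np.uint8))
```

```text
(no output)
```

View pics/a1.png

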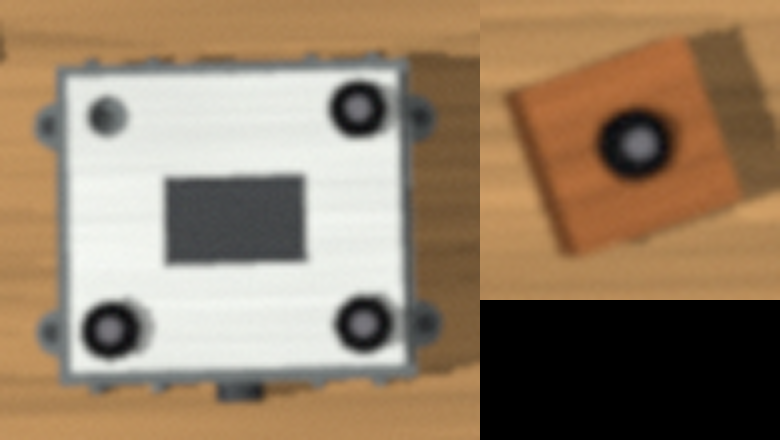

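The housing's shadow falls to the right (-y), so shadow explains part of the dark side of the hole. I'll refit with shadow included.

```bash
cat > fit2.py <<'E'
from h import *
import pickle
from scipy.optimize import least_squares
from scipy.ndimage import gaussian_filter
def fit2(p,img,c0,S=5,H=7,verbose=True):
    u0,v0=[int(round(a)) for a in proj(p,[*c0,57])]
    off=(np.arange(S)+.5)/S-.5
    vv=np.arange(v0-H,v0+H+1)[:,None]+off;uu=np.arange(u0-H,u0+H+1)[:,None]+off
    V,U=np.meshgrid(vv.ravel(),uu.ravel(),indexing='ij');pts=np.c_[U.ravel(),V.ravel()]
    W=lambda z:np.array([ray(p,q,z)[:2] for q in pts])
    A,M,B=W(57),W(53),W(50)
    obs=img[v0-H:v0+H+1,u0-H:u0+H+1];n=2*H+1
    sm=lambda d:1/(1+np.exp(-np.clip(d/.4,-50,50)))
    def model(q):
        cx,cy,dx,dy,bg,wall,floor,k,dark,sig,sx,sy=q
        d=lambda P,x,y,r:sm(r-np.hypot(P[:,0]-x,P[:,1]-y))
        inA=d(A,cx,cy,11.5);inM=d(M,cx,cy,11.5);inC=d(B,cx+dx,cy+dy,6.5)
        lit=d(B,cx+7*sx,cy+7*sy,11.5)*d(B,cx+3*sx,cy+3*sy,11.5)
        fl=floor*(k+(1-k)*lit)
        I=bg*(1-inA)+inA*(wall*(1-inM)+inM*(fl*(1-inC)+dark*inC))
        I=gaussian_filter(I.reshape(n*S,n*S),abs(sig)*S)
        return I.reshape(n,S,n,S).mean((1,3))
    pri=lambda q:np.array([(q[10]-.05)/.1*5,(q[11]+.67)/.1*5,(q[7]-.55)/.12*5,(q[5]-80)/30*5, (np.hypot(q[2],q[3])-3.6)/1.0*5,(q[8]-25)/12*5])
    out=[]
    for a in np.arange(0,2*np.pi,np.pi/4):
        q0=[*c0,3.5*np.cos(a),3.5*np.sin(a),obs.max(),80,80,.55,30,.7,.05,-.67]
        s=least_squares(lambda q:np.r_[(model(q)-obs).ravel(),pri(q)],q0)
        out.append(s)
    out.sort(key=lambda s:s.cost)
    for s in out: print(np.round(s.x,2),round(s.cost,1))
    return out[0],obs,model(out[0].x)
if __name__=="__main__":
    p,_=pickle.load(open("cams.pkl","rb"));g=np.load("avg_top.npy").mean(2)
    np.set_printoptions(suppress=True,linewidth=160)
    b,o,m=fit2(p,g,(595.9,108.1));print((o-m).round(0).astype(int)[2:13,2:13])
E
python3 fit2.py
```

```text
[596.02 107.89  -0.36   4.75 144.09 102.75  73.48   0.57  37.87   0.91  -0.01  -0.71] 314.4
[596.02 107.89  -0.36   4.75 144.09 102.75  73.48   0.57  37.87   0.91  -0.01  -0.71] 314.4
[596.02 107.89  -0.36   4.75 144.09 102.75  73.48   0.57  37.87   0.91  -0.01  -0.71] 314.4
[596.02 107.89  -0.36   4.75 144.09 102.75  73.48   0.57  37.87   0.91  -0.01  -0.71] 314.4
[596.02 107.89  -0.36   4.75 144.09 102.75  73.48   0.57  37.87   0.91  -0.01  -0.71] 314.4
[596.02 107.89  -0.36   4.75 144.09 102.75  73.48   0.57  37.87   0.91  -0.01  -0.71] 314.4
[596.02 107.89  -0.36   4.75 144.09 102.75  73.48   0.57  37.87   0.91  -0.01  -0.71] 314.4
[596.02 107.89  -0.36   4.75 144.09 102.75  73.48   0.57  37.87   0.91  -0.01  -0.71] 314.4
[[-1  0  1  2  0 -3 -2  1  0  1  0]
 [-1 -2  2  2 -1 -4 -2  1  1  2  2]
 [-1 -2  1 -1  0  1  2  1  1  2  4]
 [ 0  0 -1 -3  0  2  2  2  1  1  2]
 [-1  3 -4 -3 -3  0  0 -2  0  1  1]
 [ 0  2 -4 -2  3  4  2 -1  1  1  0]
 [-1  2 -3 -3  3  3  2 -2 -1 -1  0]
 [-1  1  1  0  3  2 -1 -2 -2 -2 -3]
 [-2  0  1  3  1 -3 -3 -2  0 -1 -2]
 [-1  0  0  4  2 -1 -2 -1  1  0 -1]
 [ 1  0  1  3  2  0 -1  0  0  1  0]]
```

```bash
cat > col.py <<'E'
from h import *
def collar(p,g,uv,z,thr=None,half=12,S=8,rmax=30):
    u0,v0=int(round(uv[0])),int(round(uv[1]))
    c=g[v0-half:v0+half+1,u0-half:u0+half+1]
    M=cv2.resize(c.astype(np.float32),None,fx=S,fy=S,interpolation=cv2.INTER_CUBIC)
    t=thr if thr else (M.min()+np.median(M))/2
    cs,_=cv2.findContours((M<t).astype(np.uint8),cv2.RETR_EXTERNAL,cv2.CHAIN_APPROX_NONE)
    cc=min(cs,key=lambda k:abs(np.linalg.norm(k[:,0].mean(0)-M.shape[0]/2))-len(k)*.01)
    e=cv2.fitEllipse(cc)
    uvp=[(e[0][0]+.5)/S-.5+u0-half,(e[0][1]+.5)/S-.5+v0-half]
    # pin centroid (bright within)
    yy,xx=np.mgrid[:M.shape[0],:M.shape[1]];rr=np.hypot(xx-e[0][0],yy-e[0][1])<4*S
    w=np.where(rr,np.clip(M-(M[rr].min()+M[rr].max())/2,0,None),0)
    pu=[((w*xx).sum()/w.sum()+.5)/S-.5+u0-half,((w*yy).sum()/w.sum()+.5)/S-.5+v0-half]
    return uvp,np.array(e[1])/S,ray(p,uvp,z),pu
if __name__=="__main__":
    import pickle
    p,_=pickle.load(open("cams.pkl","rb"));g=np.load("avg_top.npy").mean(2)
    for n,uv,z,zt in [("rack",(401,233),45,59.3),("A",(280,191),62,67),("B",(218,247),62,67),("C",(281,246),62,67)]:
        for thr in (35,45,55) :
            u,e,w,pu=collar(p,g,uv,z,thr);print(n,thr,np.round(u,2),e.round(1),w.round(1),"pin",np.round(pu,2),ray(p,pu,zt).round(1))
E
python3 col.py
```

```text
rack 35 [400.76 233.32] [14.  15.2] [ 497.3 -306.6   45. ] pin [401.53 233.37] [ 496.8 -304.6   59.3]
rack 45 [400.9  233.31] [14.9 16.6] [ 497.3 -306.9   45. ] pin [401.53 233.37] [ 496.8 -304.6   59.3]
rack 55 [401.02 233.3 ] [16.  18.1] [ 497.3 -307.2   45. ] pin [401.53 233.37] [ 496.8 -304.6   59.3]
A 35 [279.21 191.8 ] [12.3 12.5] [596.3 -32.9  62. ] pin [279.05 191.57] [596.3 -32.5  67. ]
A 45 [279.26 191.8 ] [12.8 13.1] [596.4 -33.1  62. ] pin [279.05 191.57] [596.3 -32.5  67. ]
A 55 [279.3  191.79] [13.2 13.6] [596.4 -33.1  62. ] pin [279.05 191.57] [596.3 -32.5  67. ]
B 35 [217.42 247.13] [12.3 13. ] [476.3 107.   62. ] pin [216.87 247.06] [476.5 107.7  67. ]
B 45 [217.47 247.13] [12.7 13.6] [476.3 106.8  62. ] pin [216.87 247.06] [476.5 107.7  67. ]
B 55 [217.53 247.13] [13.2 14.2] [476.3 106.7  62. ] pin [216.87 247.06] [476.5 107.7  67. ]
C 35 [280.66 245.57] [12.2 12.6] [476.4 -33.1  62. ] pin [280.41 245.61] [476.3 -32.5  67. ]
C 45 [280.7  245.56] [12.7 13.2] [476.4 -33.2  62. ] pin [280.41 245.61] [476.3 -32.5  67. ]
C 55 [280.76 245.55] [13.1 13.7] [476.4 -33.4  62. ] pin [280.41 245.61] [476.3 -32.5  67. ]
```

Set collars at (596.3,-32.5), (476.3,-32.5) and (476.5,107.7) form the given 120 x 140 mm rectangle. They put the hole at (596.4,107.6), and the fit gave (596.0,107.9). The rivet is at about (497,-305). I'm starting the approach.

{"name": "apply_moves", "arguments": {
  "series": [
    [1,[0.36,-0.384,0],0.23],
    [1,[0.36,-0.384,0],0.23],
    [1,[0.36,-0.384,0],0.23],
    [1,[0.36,-0.384,0],0.23],
    [1,[0.36,-0.384,0],0.23]
  ],
  "grip_force": 40
}}

```text
time: 2.72
tool_pos: [350.7, 356.1, 242.6]
tcp_rot: [180.0, 0.0, 180.0]
ft_force: [0.4, 0.7, 0.3]
finger_gap: 85.5
```

{"name": "apply_moves", "arguments": {
  "series": [
    [1,[0.146,-0.661,-0.04],0],
    [1,[0.146,-0.661,-0.04],0],
    [1,[0.146,-0.661,-0.04],0],
    [1,[0.146,-0.661,-0.04],0],
    [1,[0.146,-0.661,-0.04],0]
  ]
}}

```text
time: 3.35
tool_pos: [417.5, 51.1, 224.4]
tcp_rot: [180.0, 0.1, 180.0]
ft_force: [0.8, 1.3, -0.6]
finger_gap: 85.8
```

{"name": "apply_moves", "arguments": {
  "series": [
    [1,[0.077,-0.352,-0.1],0],
    [1,[0.077,-0.352,-0.1],0],
    [1,[0.077,-0.352,-0.1],0],
    [1,[0.077,-0.352,-0.1],0],
    [1,[0.077,-0.352,-0.1],0]
  ]
}}

```text
time: 3.98
tool_pos: [481.8, -243.5, 140.9]
tcp_rot: [180.0, 0.2, 180.0]
ft_force: [0.3, 0.2, 0.9]
finger_gap: 85.2
```

{"name": "apply_moves", "arguments": {
  "series": [
    [0.6,[0.015,-0.0615,-0.04],0],
    [0.6,[0.015,-0.0615,-0.04],0],
    [0.6,[0.015,-0.0615,-0.04],0],
    [0.6,[0.015,-0.0615,-0.04],0]
  ]
}}

```text
time: 4.47
tool_pos: [497.3, -304.2, 102.1]
tcp_rot: [-180.0, 0.2, -180.0]
ft_force: [0.6, 0.2, 0.4]
finger_gap: 51.1
```

Run:
```python
from bench import sense, optics, r
import cv2
s=sense();print(s["time"],s["tool_pos"],s["tcp_rot"],s["ft_force"],s["finger_gap"],r.tip_extent)
for n in ("top","side"):
    p=optics.snapshot(n);c=p["color"]
    c=c[180:290,340:480] if n=="top" else c[240:420,180:420]
    cv2.imwrite(f"pics/{n}1.png",cv2.resize(c,None,fx=3,fy=3,interpolation=cv2.INTER_CUBIC))
for _ in range(3): optics.snapshot("side"); s=sense(); print(s["tool_pos"],s["ft_force"])
```

```text
4.475 [ 497.34845835 -304.15298946  102.14806586] [-179.98871753    0.24857725 -179.98254296] [0.64098887 0.18848892 0.37271395] 51.11096687421595 11.0
[ 497.52947818 -304.2501751   102.41471901] [ 0.85965303 -0.54599582  1.16521034]
[ 497.438666   -304.33901716  102.21070958] [-0.24914214  0.34207484  1.31891857]
[ 497.33713803 -304.45585178  102.02968412] [-0.16021961 -0.02422955  0.45213325]
```

View pics/side1.png

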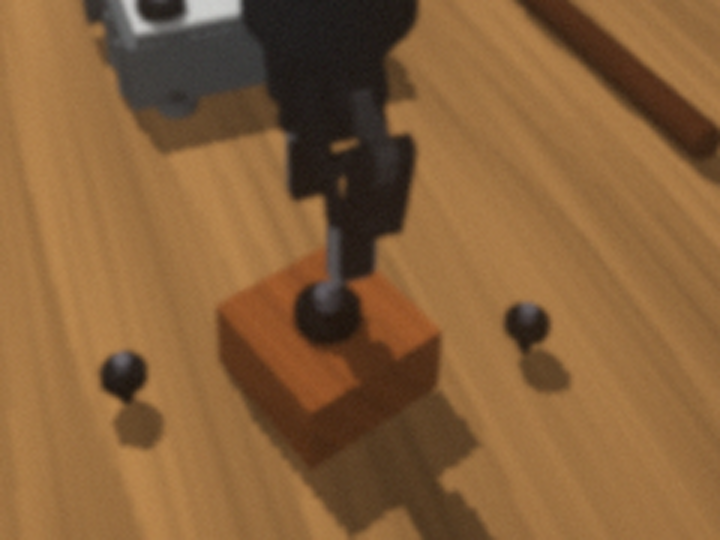

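View pics/top1.png

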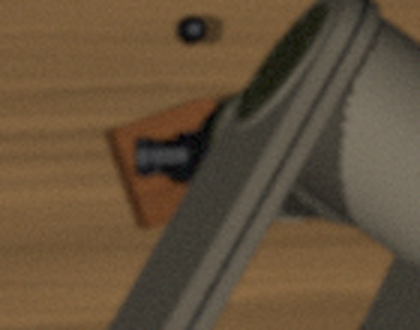

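Run:
```python
from h import *; import pickle
_,p=pickle.load(open("cams.pkl","rb"))
R,_=cv2.Rodrigues(np.array(p["rvec"]));
for y in (-330,-279):
  for z in (80,85,91,95,102): print(y,z,((proj(p,[497.4,y,z])-[180,240])*3).round(0), ((proj(p,[497.4-11,y,z])-[180,240])*3).round(0))
```

```text
-330 80 [346. 293.] [324. 299.]
-330 85 [346. 285.] [324. 291.]
-330 91 [346. 275.] [324. 281.]
-330 95 [347. 269.] [324. 275.]
-330 102 [347. 258.] [324. 264.]
-279 80 [310. 219.] [289. 224.]
-279 85 [310. 211.] [289. 216.]
-279 91 [310. 202.] [289. 207.]
-279 95 [310. 196.] [289. 201.]
-279 102 [310. 185.] [289. 190.]
```

{"name": "apply_moves", "arguments": {
  "series": [
    [0.5,[0,-0.0007,-0.03],0],
    [0.5,[0,-0.0007,-0.044],0],
    [0.5,[0,-0.0007,-0.047],0],
    [0.5,[0,-0.0007,-0.047],0]
  ]
}}

```text
time: 5.22
tool_pos: [497.5, -305.2, 55.4]
tcp_rot: [-180.0, 0.3, -180.0]
ft_force: [-0.5, 0.2, -0.9]
finger_gap: 42.5
```

Run:
```python
from bench import sense, optics, r
from h import *
s=sense();print(s["time"],s["tool_pos"],s["tcp_rot"],s["ft_force"],s["finger_gap"],r.tip_extent)
p=optics.snapshot("side");c=p["color"][290:390,230:350]
cv2.imwrite(f"pics/side2.png",cv2.resize(c,None,fx=6,fy=6,interpolation=cv2.INTER_CUBIC))
for z in (40,42,45,48,55): print(z,((proj(p,[497.4,-329,z])-[230,290])*6).round(0))
```

```text
5.225 [ 497.48217285 -305.2151833    55.39626989] [-179.95715825    0.26208656 -179.96766519] [-0.54129669  0.24363856 -0.8617831 ] 42.45399272228932 11.0
40 [389. 402.]
42 [389. 397.]
45 [389. 388.]
48 [389. 379.]
55 [389. 358.]
```

View pics/side2.png

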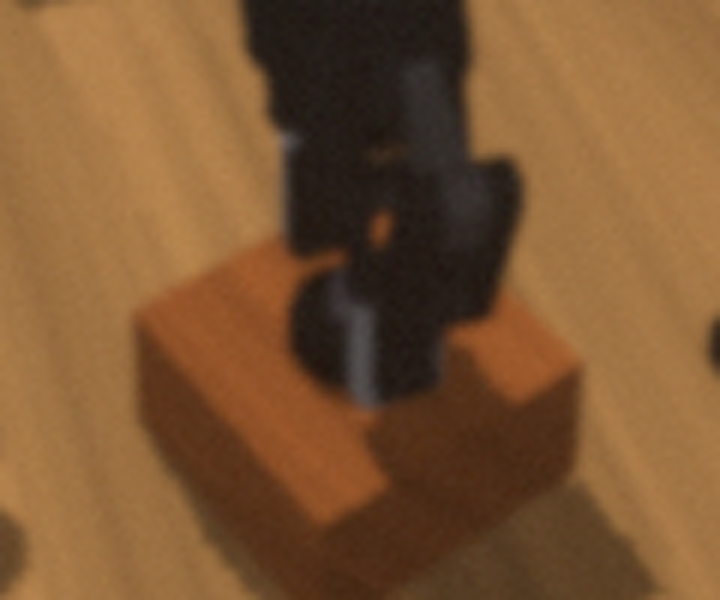

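The near finger's bottom edge, around (405,397) in the crop, is at z of about 43, just above the rack and alongside the collar. Closing now.

{"name": "apply_moves", "arguments": {
  "series": [
    [0,[0,0,0],0],
    [0,[0,0,0],0],
    [0,[0,0,0],0],
    [0,[0,0,0],0]
  ],
  "grip_force": 40
}}

```text
time: 5.78
tool_pos: [498.4, -306.0, 56.8]
tcp_rot: [-179.9, 0.4, -180.0]
ft_force: [-0.2, 0.0, 5.7]
finger_gap: 30.3
```

Run:
```python
from bench import sense, optics, r
for _ in range(4):
    s=sense();print(s["tool_pos"].round(2),s["ft_force"].round(2),s["wrist_torque"].round(3),s["finger_gap"]);optics.snapshot("side")
```

```text
[ 498.4  -305.95   56.77] [-0.17  0.04  5.71] [0.003 0.053 0.036] 30.34750587922847
[ 498.41 -305.96   56.77] [ 0.51 -0.63  6.65] [ 0.046  0.056 -0.003] 30.215050651319203
[ 498.41 -305.95   56.77] [-0.77  0.16  6.86] [0.023 0.056 0.013] 30.077345506153414
[ 498.4  -305.95   56.78] [-0.24  0.61  5.16] [0.02  0.045 0.048] 30.733384870190317
```

Run:
```python
from bench import sense, optics, r
from h import *
p=optics.snapshot("side");c=p["color"][290:390,230:350]
cv2.imwrite(f"pics/side3.png",cv2.resize(c,None,fx=6,fy=6,interpolation=cv2.INTER_CUBIC))
print(sense()["finger_gap"],r.tip_extent)
```

```text
30.205064064861844 11.0
```

View pics/side3.png

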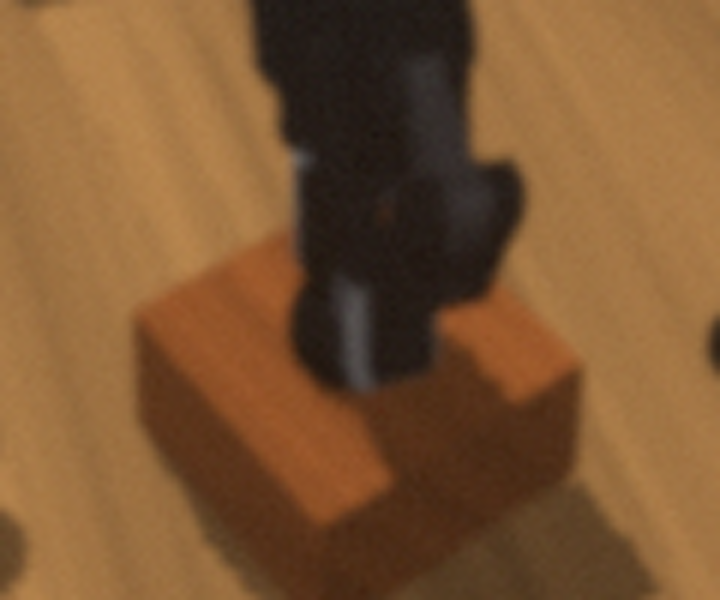

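Run:
```python
from h import *; import pickle
_,p=pickle.load(open("cams.pkl","rb"))
for z in (40,42,45,48,50): print(z,[((proj(p,[498+dx,y,z])-[230,290])*6).round(0).tolist() for dx,y in ((-11,-321),(11,-321),(-11,-324),(11,-324))])
i=np.load("avg_side.npy");c=np.clip(i[290:390,230:350]*1.3,0,255).astype(np.uint8)
cv2.imwrite("pics/side0z.png",cv2.resize(c,None,fx=6,fy=6,interpolation=cv2.INTER_CUBIC))
```

```text
40 [[337.0, 389.0], [422.0, 365.0], [341.0, 398.0], [426.0, 374.0]]
42 [[337.0, 383.0], [422.0, 359.0], [341.0, 392.0], [427.0, 368.0]]
45 [[337.0, 374.0], [422.0, 350.0], [341.0, 383.0], [427.0, 360.0]]
48 [[337.0, 365.0], [423.0, 342.0], [341.0, 375.0], [427.0, 351.0]]
50 [[337.0, 359.0], [423.0, 336.0], [341.0, 369.0], [427.0, 345.0]]
```

View pics/side0z.png

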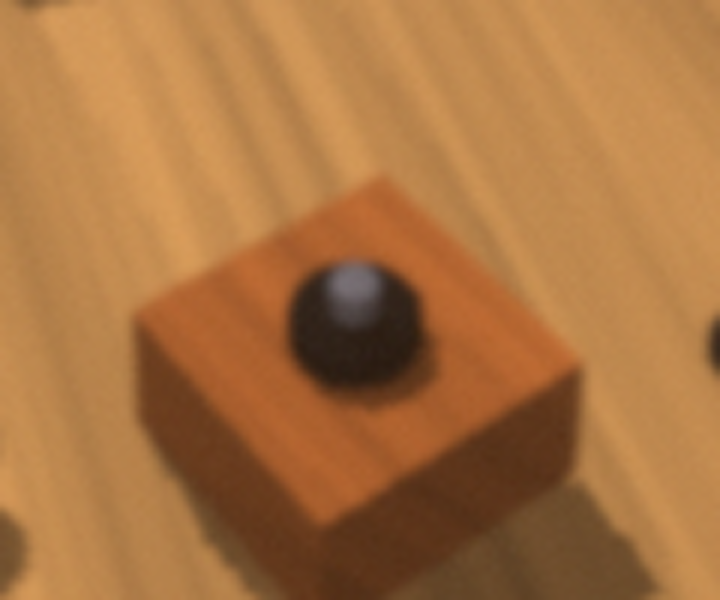

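The gap of 30.3 mm matches the bevel's top diameter, so the pads are too high. I'll open slightly, feel for the rack, then regrip.

{"name": "apply_moves", "arguments": {
  "series": [
    [0.45,[0,0,0],0],
    [0.45,[0,0,-0.001],0],
    [0.45,[0,0,-0.003],0],
    [0.45,[0,0,-0.003],0]
  ]
}}

```text
time: 6.52
tool_pos: [498.0, -305.7, 53.2]
tcp_rot: [-179.9, 0.3, -180.0]
ft_force: [-0.1, -0.3, -0.6]
finger_gap: 38.3
```

{"name": "apply_moves", "arguments": {
  "series": [
    [0.45,[0,0,-0.001],0],
    [0.45,[0,0,-0.001],0]
  ]
}}

```text
time: 6.78
tool_pos: [497.9, -305.6, 52.0]
tcp_rot: [-179.9, 0.3, -180.0]
ft_force: [0.4, 0.2, -0.5]
finger_gap: 38.3
```

{"name": "apply_moves", "arguments": {
  "series": [
    [0.45,[0,0,-0.001],0],
    [0.45,[0,0,-0.001],0]
  ]
}}

```text
time: 7.02
tool_pos: [497.8, -305.5, 50.8]
tcp_rot: [-179.9, 0.3, -180.0]
ft_force: [-0.2, -0.5, -0.3]
finger_gap: 38.0
```

{"name": "apply_moves", "arguments": {
  "series": [
    [0,[0,0,0.0003],0],
    [0,[0,0,0.0003],0],
    [0,[0,0,0.0003],0]
  ]
}}

```text
time: 7.4
tool_pos: [497.9, -305.6, 51.3]
tcp_rot: [-179.9, 0.3, -180.0]
ft_force: [0.5, -0.5, 2.1]
finger_gap: 31.4
```

{"name": "apply_moves", "arguments": {
  "series": [
    [0.45,[0,0,0],0],
    [0.45,[0,0,-0.001],0],
    [0.45,[0,0,-0.002],0],
    [0.45,[0,0,-0.002],0]
  ]
}}

```text
time: 7.9
tool_pos: [497.9, -305.6, 49.8]
tcp_rot: [-179.9, 0.3, -180.0]
ft_force: [-2.4, 1.2, 5.5]
finger_gap: 38.8
```

{"name": "apply_moves", "arguments": {
  "series": [
    [0.45,[0,0,0.001],0],
    [0.1,[0,0,0.001],0],
    [0.1,[0,0,0.001],0],
    [0.1,[0,0,0.001],0]
  ]
}}

```text
time: 8.4
tool_pos: [498.1, -305.7, 51.2]
tcp_rot: [-179.9, 0.3, -180.0]
ft_force: [-1.4, 1.5, 5.2]
finger_gap: 31.9
```

Run:
```python
from bench import sense, optics, r
for _ in range(5):
    s=sense();print(s["tool_pos"].round(2),s["ft_force"].round(2),s["wrist_torque"].round(3),s["finger_gap"].round(2));optics.snapshot("side")
```

```text
Traceback (most recent call last):
AttributeError: 'float' object has no attribute 'round'
```

{"name": "apply_moves", "arguments": {
  "series": [
    [0.1,[0,0,0.002],0],
    [0.1,[0,0,0.005],0],
    [0.1,[0,0,0.008],0],
    [0.1,[0,0,0.008],0]
  ]
}}

```text
time: 8.9
tool_pos: [498.3, -305.9, 59.6]
tcp_rot: [-179.9, 0.4, -180.0]
ft_force: [-0.7, 0.4, -1.2]
finger_gap: 31.4
```

Run:
```python
from bench import sense, optics, r
from h import *
for i in range(4):
    s=sense();print(s["tool_pos"].round(2),s["ft_force"].round(2),s["wrist_torque"].round(3),s["finger_gap"]);p=optics.snapshot("side")
c=np.clip(p["color"][290:390,230:350]*1.5,0,255).astype(np.uint8)
cv2.imwrite(f"pics/side4.png",cv2.resize(c,None,fx=6,fy=6,interpolation=cv2.INTER_CUBIC))
```

```text
[ 498.35 -305.89   59.56] [-0.69  0.45 -1.22] [ 0.003 -0.006 -0.022] 31.429469901657953
[ 498.25 -305.8    59.37] [ 0.15 -0.12 -0.98] [ 0.016  0.005 -0.026] 31.605016372801643
[ 498.15 -305.74   59.23] [ 0.46  0.88 -1.29] [0.03  0.002 0.019] 31.494278527527953
[ 498.07 -305.7    59.11] [-0.6   0.59 -0.53] [-0.06   0.042  0.04 ] 31.631199812729612
```

View pics/side4.png

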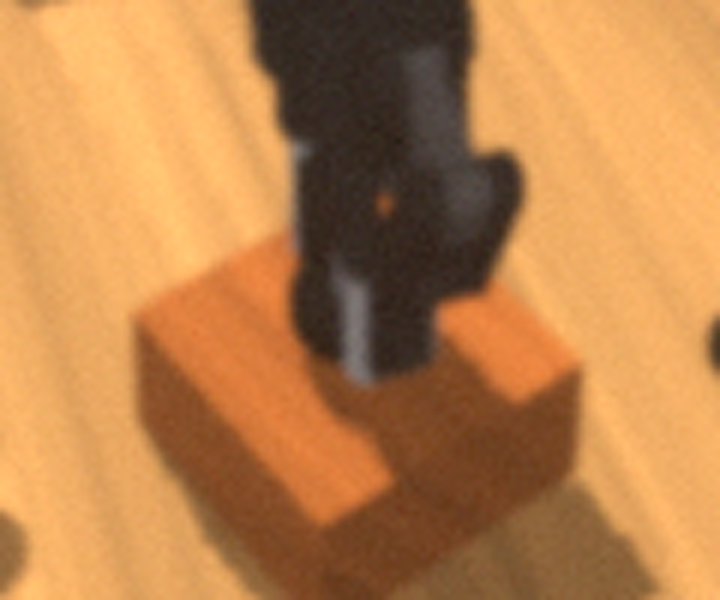

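{"name": "apply_moves", "arguments": {
  "series": [
    [0.1,[0,0,0.02],0],
    [0.1,[0,0,0.05],0],
    [0.1,[0,0,0.08],0],
    [0.1,[0,0,0.08],0]
  ]
}}

```text
time: 9.6
tool_pos: [500.2, -307.3, 144.0]
tcp_rot: [-179.7, 0.7, -180.0]
ft_force: [0.1, -0.4, -0.3]
finger_gap: 31.0
```

Run:
```python
from bench import sense, optics, r
from h import *
for i in range(2):
    s=sense();print(s["tool_pos"].round(2),s["tcp_rot"].round(2),s["ft_force"].round(2),s["wrist_torque"].round(3),s["finger_gap"]);p=optics.snapshot("side")
c=np.clip(p["color"][240:390,200:380]*1.5,0,255).astype(np.uint8)
cv2.imwrite(f"pics/side5.png",cv2.resize(c,None,fx=4,fy=4,interpolation=cv2.INTER_CUBIC))
```

```text
[ 500.24 -307.26  144.03] [-179.65    0.67 -179.96] [ 0.11 -0.38 -0.26] [-0.008 -0.01  -0.039] 31.023733927747784
[ 499.24 -306.54  141.76] [-179.76    0.52 -179.96] [ 0.71  0.45 -1.1 ] [0.034 0.009 0.041] 31.374276244551137
```

View pics/side5.png

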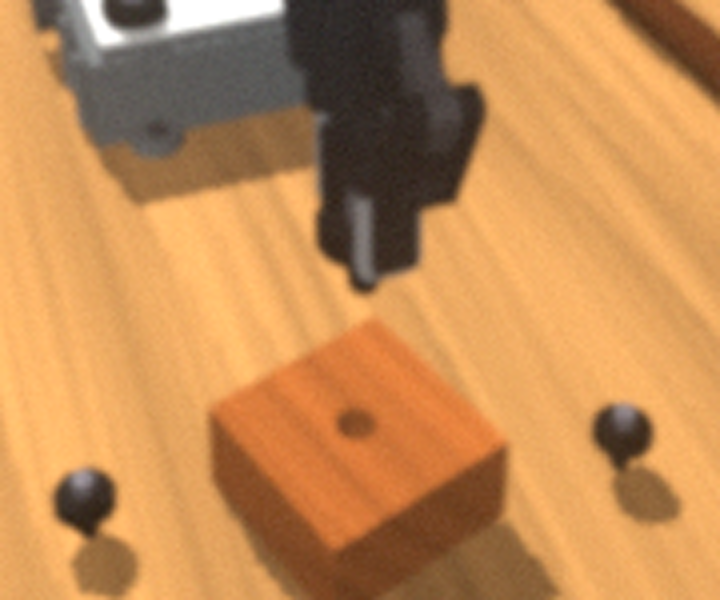

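The rivet is held, its shank tip showing at (363,290) in the crop, and the rack hole is empty. Moving on to the cover's hole.

{"name": "apply_moves", "arguments": {
  "series": [
    [0.1,[0.098,0.418,0],0],
    [0.1,[0.098,0.418,0],0],
    [0.1,[0.098,0.418,0],0],
    [0.1,[0.098,0.418,0],0],
    [0.1,[0.098,0.418,0],0]
  ]
}}

```text
time: 10.32
tool_pos: [568.9, 0.6, 138.5]
tcp_rot: [-179.9, 0.3, -180.0]
ft_force: [1.2, -0.3, -0.5]
finger_gap: 31.5
```

{"name": "apply_moves", "arguments": {
  "series": [
    [0.1,[0.0284,0.111,0],0],
    [0.1,[0.0284,0.111,0],0],
    [0.1,[0.0284,0.111,0],0],
    [0.1,[0.0284,0.111,0],0]
  ]
}}

```text
time: 10.82
tool_pos: [596.3, 111.5, 137.1]
tcp_rot: [-179.8, 0.1, -179.9]
ft_force: [0.1, -0.7, 0.2]
finger_gap: 31.3
```

Run:
```python
from bench import sense, optics, r
from h import *
for i in range(3):
    s=sense();print(s["tool_pos"].round(2),s["tcp_rot"].round(2),s["ft_force"].round(2),s["wrist_torque"].round(3),s["finger_gap"]);p=optics.snapshot("side")
c=np.clip(p["color"][140:265,190:340]*1.5,0,255).astype(np.uint8)
cv2.imwrite(f"pics/side6.png",cv2.resize(c,None,fx=4.5,fy=4.5,interpolation=cv2.INTER_CUBIC))
p=optics.snapshot("top")
c=np.clip(p["color"][120:270,150:330]*1.5,0,255).astype(np.uint8)
cv2.imwrite(f"pics/top6.png",cv2.resize(c,None,fx=4,fy=4,interpolation=cv2.INTER_CUBIC))
```

```text
[596.33 111.51 137.11] [-1.7983e+02  1.4000e-01 -1.7992e+02] [ 0.06 -0.73  0.23] [ 0.069 -0.006 -0.005] 31.31525082032917
[596.49 110.82 137.38] [-1.7983e+02  1.6000e-01 -1.7999e+02] [0.32 0.09 0.31] [-0.021 -0.004 -0.029] 31.501621163582655
[596.68 110.44 137.7 ] [-179.84    0.19  179.96] [0.56 0.33 0.04] [-0.013  0.028 -0.013] 31.77531712035326
```

View pics/side6.png

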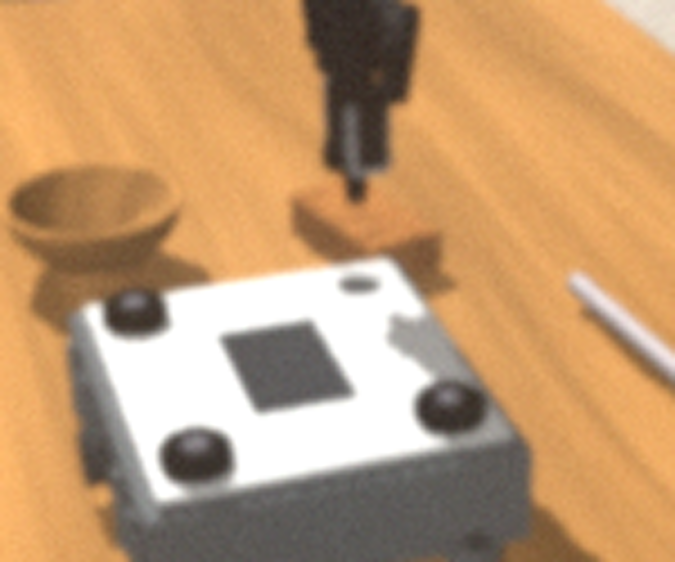

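View pics/top6.png

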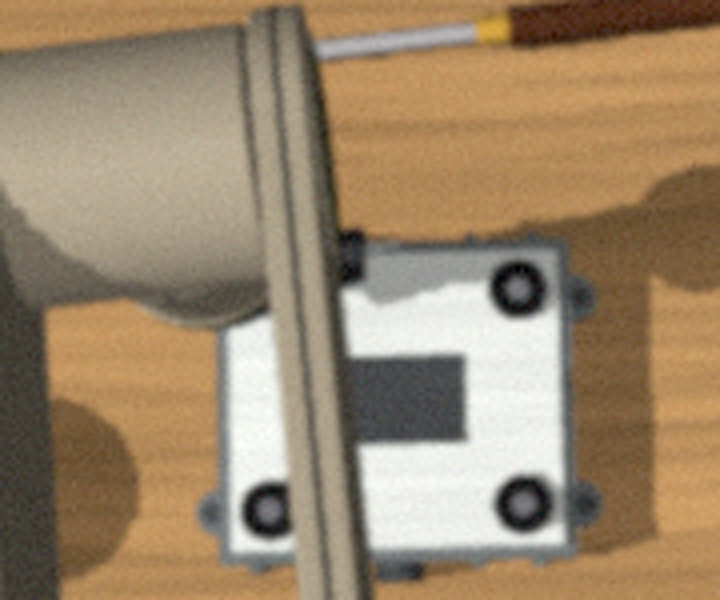

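{"name": "apply_moves", "arguments": {
  "series": [
    [0.1,[0.0006,0.001,-0.02],0],
    [0.1,[0.0006,0.001,-0.035],0],
    [0.1,[0.0006,0.001,-0.043],0],
    [0.1,[0.0006,0.001,-0.043],0]
  ]
}}

```text
time: 11.52
tool_pos: [596.7, 111.1, 93.7]
tcp_rot: [-179.8, 0.1, 179.9]
ft_force: [-0.3, -0.9, -0.5]
finger_gap: 32.0
```

Run:
```python
from bench import sense, optics, r
from h import *
cs=[]
for i in range(6):
    s=sense();print(s["tool_pos"].round(2),s["tcp_rot"].round(2),s["ft_force"].round(2),s["wrist_torque"].round(3),s["finger_gap"]);p=optics.snapshot("side")
    if i>2: cs.append(p["color"].astype(float))
c=np.clip(np.mean(cs,0)[160:210,240:300]*1.8,0,255).astype(np.uint8)
cv2.imwrite(f"pics/side7.png",cv2.resize(c,None,fx=12,fy=12,interpolation=cv2.INTER_CUBIC))
for X in ([596.4,107.6,57],[596.4,107.6+11.5,57],[596.4,107.6-11.5,57],[596.4-11.5,107.6,57],[596.4+11.5,107.6,57],[596,112.3,61],[590,112.3,61],[602,112.3,61],[596,112.3,83]): print(X,((proj(p,X)-[240,160]+.5)*12).round(0))
```

```text
[596.71 111.13  93.71] [-1.7984e+02  1.0000e-01  1.7992e+02] [-0.27 -0.92 -0.52] [-0.026 -0.019 -0.029] 31.995103508677644
[597.35 111.23  94.7 ] [-179.85    0.19  179.93] [0.48 0.4  0.38] [-0.022  0.05   0.047] 31.279055845109745
[597.81 111.31  95.37] [-179.86    0.25  179.93] [ 0.36 -0.45 -0.06] [ 0.022 -0.033 -0.02 ] 31.27454107276712
[598.11 111.34  95.81] [-179.86    0.3   179.93] [ 0.56  0.62 -0.66] [ 0.036  0.008 -0.001] 31.607574750522783
[598.21 111.37  95.99] [-179.86    0.32  179.93] [ 0.01  0.1  -0.55] [ 0.02  -0.034 -0.038] 31.4823466092949
[598.2  111.38  96.03] [-179.86    0.32  179.93] [ 0.31  0.92 -0.81] [-0.012  0.022 -0.031] 31.433857786985605
[596.4, 107.6, 57] [365. 512.]
[596.4, 119.1, 57] [348. 486.]
[596.4, 96.1, 57] [382. 537.]
[584.9, 107.6, 57] [309. 521.]
[607.9, 107.6, 57] [420. 503.]
[596, 112.3, 61] [355. 484.]
[590, 112.3, 61] [326. 488.]
[602, 112.3, 61] [384. 479.]
[596, 112.3, 83] [353. 384.]
```

View pics/side7.png

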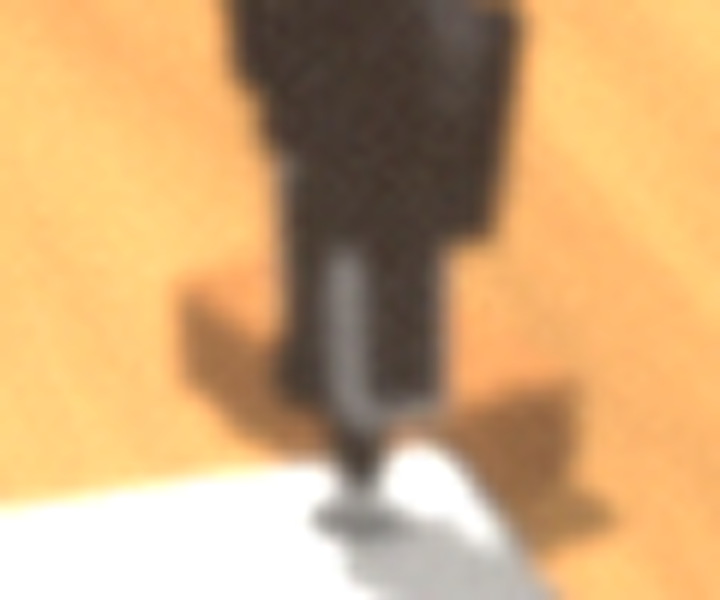

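Run:
```python
from bench import sense, optics, r
from h import *
cs=[]
for i in range(6):
    s=sense();p=optics.snapshot("side");cs.append(p["color"].astype(float))
print(s["tool_pos"].round(2),s["tcp_rot"].round(2))
a=np.mean(cs,0);np.save("side_near.npy",a)
b=np.load("avg_side.npy")
f=lambda i:cv2.resize(np.clip(i[185:210,255:285]*1.2,0,255).astype(np.uint8),None,fx=13,fy=13,interpolation=cv2.INTER_CUBIC)
cv2.imwrite("pics/side8.png",np.hstack([f(a),f(b)]))
np.set_printoptions(linewidth=200)
print(a.mean(2)[192:208,258:282].astype(int));print(b.mean(2)[198:208,258:282].astype(int))
```

```text
[597.74 111.28  95.41] [-179.85    0.26  179.93]
[[ 68  64  64  61  54  44  36  35  39  50  64  67  55  44  40  40  42  48  63  80  93  94  91  85]
 [ 75  67  64  62  57  51  43  40  41  49  62  68  62  52  52  52  56  60  69  80  84  83  78  75]
 [ 86  73  67  64  61  57  54  50  46  47  57  66  66  62  64  67  68  71  74  75  74  71  67  64]
 [ 98  84  75  70  65  63  63  58  53  48  51  58  62  64  68  73  74  71  68  69  66  65  62  61]
 [107  98  89  80  73  70  68  65  57  49  43  45  48  56  70  84  88  85  77  67  64  62  61  60]
 [114 111 105  99  89  82  78  75  70  56  43  36  40  57  85 113 125 121 106  84  69  64  61  60]
 [122 121 122 120 117 110 107 104  98  78  54  39  42  69 110 144 157 155 138 112  86  68  61  61]
 [139 141 143 146 148 147 146 143 134 109  72  48  52  86 130 161 173 172 163 140 111  82  65  61]
 [163 165 165 169 172 172 170 163 151 124  87  64  72 101 137 162 174 176 173 160 134  99  73  63]
 [181 180 180 180 182 180 173 157 138 115  92  77  83 102 127 146 160 168 170 164 146 118  90  71]
 [187 187 185 185 185 180 166 140 111  93  84  78  80  89 103
[... 824 characters left out ...]
1  62]
 [176 175 174 175 176 175 169 153 136 126 119 120 124 127 136 147 159 168 173 166 147 116  89  69]
 [181 180 179 178 177 173 160 134 110  95  90  90  92  96 104 121 145 165 172 171 160 138 110  84]
 [181 181 181 180 178 174 160 131  99  82  76  77  78  82  91 111 142 164 173 173 169 157 135 104]
 [180 182 181 179 177 175 165 146 121 105  97  97  98 104 115 133 153 168 174 175 175 168 153 128]
 [180 181 181 181 180 178 172 163 153 142 137 136 136 143 150 159 168 174 176 175 175 174 166 148]
 [181 181 180 180 180 179 177 175 170 168 165 163 166 168 170 172 174 177 176 176 175 176 171 160]
 [182 179 180 180 181 180 179 177 176 175 173 173 175 176 176 177 176 177 177 175 177 176 175 171]]
```

View pics/side8.png

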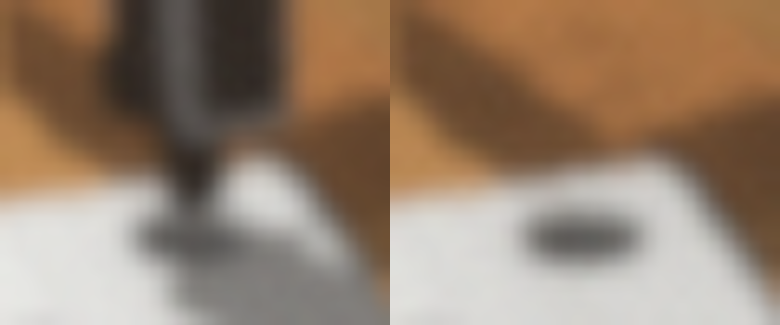

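{"name": "apply_moves", "arguments": {
  "series": [
    [0.1,[-0.0008,0.0003,-0.003],0],
    [0.1,[-0.0008,0.0003,-0.007],0],
    [0.1,[-0.0008,0.0003,-0.007],0],
    [0.1,[-0.0008,0.0003,-0.007],0],
    [0.1,[-0.0008,0.0003,-0.007],0]
  ]
}}

```text
time: 12.75
tool_pos: [597.0, 111.6, 88.4]
tcp_rot: [-179.9, 0.3, 179.9]
ft_force: [0.8, 0.0, -1.1]
finger_gap: 31.4
```

```bash
cat > st.py <<'E'
from bench import sense, optics
import numpy as np,sys
fs=[]
for i in range(int(sys.argv[1]) if len(sys.argv)>1 else 3):
    s=sense();print(s["tool_pos"].round(2),s["tcp_rot"].round(2),s["ft_force"].round(2),s["wrist_torque"].round(3),round(s["finger_gap"],2));optics.snapshot("side")
print(s["time"])
E
python3 st.py 4
```

```text
[596.98 111.56  88.44] [-179.85    0.26  179.93] [ 0.76  0.03 -1.14] [0.035 0.044 0.045] 31.36
[597.03 111.57  88.49] [-179.86    0.27  179.93] [-0.28 -0.17 -0.5 ] [ 0.037 -0.012  0.01 ] 31.38
[597.   111.56  88.45] [-179.86    0.27  179.93] [0.22 1.09 0.39] [ 0.016  0.063 -0.027] 31.74
[597.   111.55  88.47] [-179.86    0.27  179.93] [ 0.77 -0.07  0.47] [-0.013  0.021  0.026] 31.81
12.9
```

{"name": "apply_moves", "arguments": {
  "series": [
    [0.1,[-0.0004,0.0002,-0.002],0],
    [0.1,[-0.0004,0.0002,-0.004],0],
    [0.1,[-0.0004,0.0002,-0.004],0],
    [0.1,[-0.0004,0.0002,-0.004],0]
  ]
}}

```text
time: 13.45
tool_pos: [596.6, 111.8, 84.4]
tcp_rot: [-179.9, 0.3, 179.9]
ft_force: [0.7, -0.0, -0.3]
finger_gap: 31.6
```

{"name": "apply_moves", "arguments": {
  "series": [
    [0.1,[0,0,-0.001],0],
    [0.1,[0,0,-0.002],0],
    [0.1,[0,0,-0.002],0]
  ]
}}

```text
time: 13.82
tool_pos: [596.4, 111.8, 82.2]
tcp_rot: [-179.9, 0.2, 179.9]
ft_force: [-0.3, 0.1, -0.7]
finger_gap: 31.6
```

{"name": "apply_moves", "arguments": {
  "series": [
    [0.1,[0,0,-0.001],0],
    [0.1,[0,0,-0.0015],0],
    [0.1,[0,0,-0.0015],0]
  ]
}}

```text
time: 14.2
tool_pos: [596.4, 111.7, 80.6]
tcp_rot: [-179.9, 0.2, 179.9]
ft_force: [0.7, 0.5, -0.2]
finger_gap: 31.4
```

{"name": "apply_moves", "arguments": {
  "series": [
    [0.1,[0,0,-0.001],0],
    [0.1,[0,0,-0.0015],0],
    [0.1,[0,0,-0.0015],0]
  ]
}}

```text
time: 14.58
tool_pos: [596.3, 111.8, 79.1]
tcp_rot: [-179.9, 0.2, 179.9]
ft_force: [0.1, -0.1, -0.0]
finger_gap: 31.3
```

No contact with the nose already below the housing's top, so it has entered the housing hole. Continuing.

{"name": "apply_moves", "arguments": {
  "series": [
    [0.1,[0,0,-0.001],0],
    [0.1,[0,0,-0.002],0],
    [0.1,[0,0,-0.002],0]
  ]
}}

```text
time: 14.95
tool_pos: [596.2, 111.7, 76.9]
tcp_rot: [-179.9, 0.2, 179.9]
ft_force: [0.1, -0.2, -1.6]
finger_gap: 31.5
```

{"name": "apply_moves", "arguments": {
  "series": [
    [0.1,[0,0,-0.001],0],
    [0.1,[0,0,-0.002],0],
    [0.1,[0,0,-0.002],0]
  ]
}}

```text
time: 15.32
tool_pos: [596.1, 111.7, 74.7]
tcp_rot: [-179.8, 0.2, 179.9]
ft_force: [0.6, -0.7, -1.0]
finger_gap: 31.7
```

{"name": "apply_moves", "arguments": {
  "series": [
    [0.1,[0.0002,0,-0.001],0],
    [0.1,[0.0002,0,-0.002],0],
    [0.1,[0.0002,0,-0.002],0]
  ]
}}

```text
time: 15.7
tool_pos: [596.2, 111.7, 72.6]
tcp_rot: [-179.8, 0.2, 179.9]
ft_force: [0.4, 0.4, -1.3]
finger_gap: 31.8
```

{"name": "apply_moves", "arguments": {
  "series": [
    [0.1,[0.0001,0,-0.001],0],
    [0.1,[0.0001,0,-0.002],0],
    [0.1,[0.0001,0,-0.002],0]
  ]
}}

```text
time: 16.08
tool_pos: [596.2, 111.7, 70.4]
tcp_rot: [-179.8, 0.2, 179.9]
ft_force: [0.0, 0.2, -0.8]
finger_gap: 31.5
```

{"name": "apply_moves", "arguments": {
  "series": [
    [0.1,[0.0001,0,-0.001],0],
    [0.1,[0.0001,0,-0.0015],0],
    [0.1,[0.0001,0,-0.0015],0]
  ]
}}

```text
time: 16.45
tool_pos: [596.3, 111.7, 68.9]
tcp_rot: [-179.8, 0.2, 179.9]
ft_force: [1.3, 0.1, -0.2]
finger_gap: 31.7
```

{"name": "apply_moves", "arguments": {
  "series": [
    [0.1,[0,0,-0.0007],0],
    [0.1,[0,0,-0.001],0],
    [0.1,[0,0,-0.001],0]
  ]
}}

```text
time: 16.82
tool_pos: [596.4, 111.7, 68.2]
tcp_rot: [-179.8, 0.2, 179.9]
ft_force: [-2.6, 0.2, 4.1]
finger_gap: 31.7
```

{"name": "apply_moves", "arguments": {
  "series": [
    [0.1,[0.0,0,-0.0005],0],
    [0.1,[0.0,0,-0.0005],0],
    [0.1,[0,0,-0.0005],0]
  ]
}}

```text
time: 17.2
tool_pos: [596.4, 111.7, 67.9]
tcp_rot: [-179.8, 0.2, 179.9]
ft_force: [-3.3, 0.2, 5.3]
finger_gap: 31.5
```

Run:
```python
from bench import sense, optics, r
from h import *
for i in range(4):
    s=sense();print(s["tool_pos"].round(2),s["tcp_rot"].round(2),s["ft_force"].round(2),s["wrist_torque"].round(3),s["finger_gap"]);p=optics.snapshot("side")
c=np.clip(p["color"][160:235,225:315]*1.5,0,255).astype(np.uint8)
cv2.imwrite(f"pics/side9.png",cv2.resize(c,None,fx=8,fy=8,interpolation=cv2.INTER_CUBIC))
```

```text
[596.41 111.7   67.92] [-179.85    0.18  179.93] [-3.28  0.22  5.29] [-0.042  0.507  0.045] 31.47184454758952
[596.43 111.69  67.96] [-179.85    0.19  179.93] [-3.1  -0.49  5.55] [-0.035  0.499  0.001] 31.559076555919816
[596.42 111.69  67.95] [-179.85    0.18  179.93] [-2.45  0.08  5.03] [-0.077  0.454 -0.006] 31.169286261144833
[596.39 111.7   67.91] [-179.84    0.18  179.93] [-2.87  0.33  5.25] [-0.067  0.489  0.007] 31.57607100219006
```

View pics/side9.png

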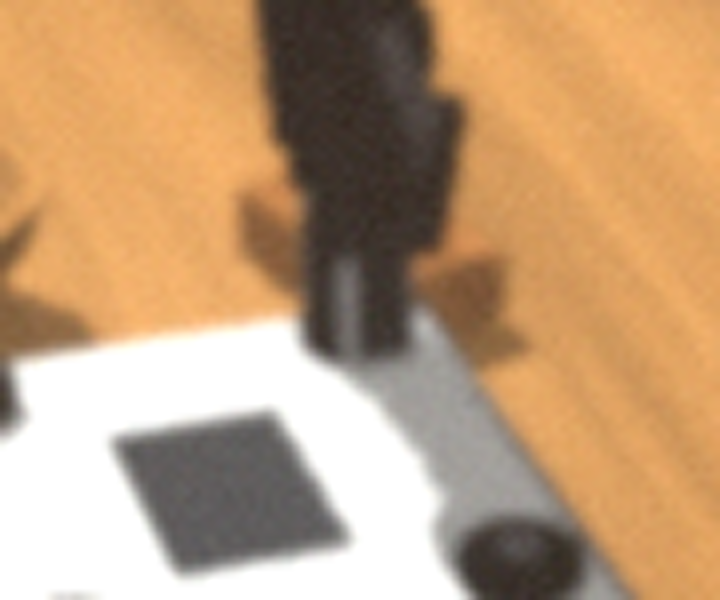

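{"name": "apply_moves", "arguments": {
  "series": [
    [0.1,[-0.0007,0,-0.0003],0],
    [0.1,[-0.0007,0,-0.0003],0],
    [0.1,[-0.0007,0,-0.0003],0]
  ]
}}

```text
time: 17.77
tool_pos: [596.3, 111.7, 68.0]
tcp_rot: [-179.9, 0.3, 179.9]
ft_force: [0.7, -0.5, 4.7]
finger_gap: 31.8
```

{"name": "apply_moves", "arguments": {
  "series": [
    [0.5,[0,0,0],0],
    [0.5,[0,0,0.0],0],
    [0.5,[0,0,0.0],0]
  ]
}}

```text
time: 18.15
tool_pos: [595.8, 111.7, 67.4]
tcp_rot: [-179.8, 0.2, 179.9]
ft_force: [-0.5, 0.7, -1.0]
finger_gap: 42.5
```

{"name": "apply_moves", "arguments": {
  "series": [
    [0.55,[0,0,0.01],0],
    [0.55,[0,0,0.03],0],
    [0.55,[0,0,0.045],0],
    [0.55,[0,0,0.045],0]
  ]
}}

```text
time: 18.65
tool_pos: [597.6, 111.9, 115.5]
tcp_rot: [-179.9, 0.5, 179.9]
ft_force: [0.0, 1.0, -0.3]
finger_gap: 47.0
```

Run:
```python
from bench import sense, optics, r
from h import *
for i in range(4):
    s=sense();print(s["time"],s["tool_pos"].round(2),s["tcp_rot"].round(2),s["ft_force"].round(2),s["finger_gap"]);p=optics.snapshot("side")
c=np.clip(p["color"][160:235,225:315]*1.5,0,255).astype(np.uint8)
cv2.imwrite(f"pics/side10.png",cv2.resize(c,None,fx=8,fy=8,interpolation=cv2.INTER_CUBIC))
for z in (57,62,67,76): print(z,((proj(p,[596.2,112.1,z])-[225,160]+.5)*8).round(0))
```

```text
18.65 [597.64 111.89 115.51] [-179.87    0.47  179.93] [ 0.02  0.96 -0.31] 46.971001521770646
18.7 [596.81 111.8  114.03] [-179.86    0.35  179.93] [ 0.44 -0.47  0.27] 46.85936828476963
18.75 [596.06 111.74 112.93] [-179.85    0.25  179.93] [-0.19 -0.52 -0.96] 46.82533526705006
18.8 [595.54 111.65 112.14] [-1.7984e+02  1.7000e-01  1.7993e+02] [-0.34  0.24 -1.  ] 46.976232092665285
57 [358. 335.]
62 [358. 320.]
67 [357. 305.]
76 [357. 278.]
```

View pics/side10.png

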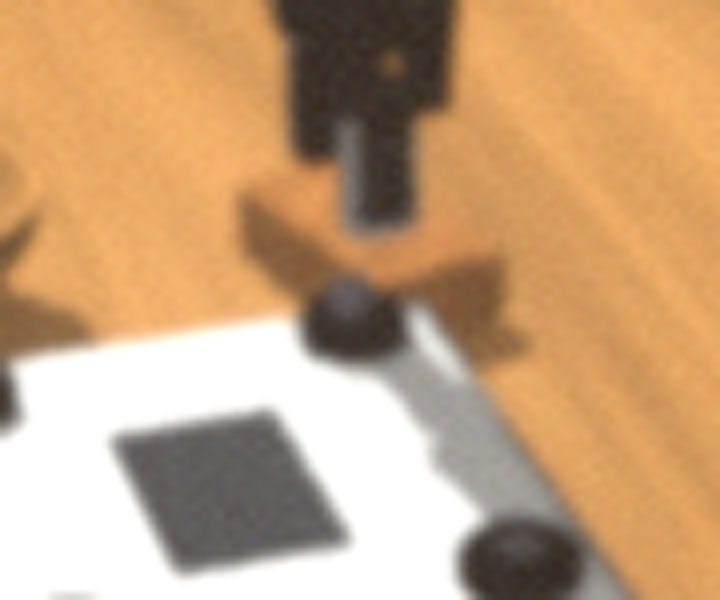

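The rivet is seated with its pin still up at (350,285). Next I'll shut the jaws and push the pin.

{"name": "apply_moves", "arguments": {
  "series": [
    [0,[0.001,0,0],0],
    [0,[0.001,0,0],0],
    [0,[0.001,0,-0.008],0],
    [0,[0.001,0,-0.015],0],
    [0,[0.001,0,-0.015],0]
  ]
}}

```text
time: 19.48
tool_pos: [595.4, 111.5, 95.3]
tcp_rot: [-179.8, 0.0, 179.9]
ft_force: [-0.0, -0.3, 0.3]
finger_gap: -0.1
```

Run:
```python
from bench import sense, optics, r
from h import *
for i in range(4):
    s=sense();print(s["time"],s["tool_pos"].round(2),s["tcp_rot"].round(2),s["ft_force"].round(2),s["finger_gap"]);p=optics.snapshot("side")
c=np.clip(p["color"][160:235,225:315]*1.5,0,255).astype(np.uint8)
cv2.imwrite(f"pics/side11.png",cv2.resize(c,None,fx=8,fy=8,interpolation=cv2.INTER_CUBIC))
```

```text
19.475 [595.39 111.52  95.35] [-179.83    0.    179.93] [-0.01 -0.32  0.31] -0.10170428899516502
19.525 [595.78 111.59  96.  ] [-1.7983e+02  5.0000e-02  1.7993e+02] [ 0.33  0.4  -0.28] 0.00032793575827367357
19.575 [596.11 111.62  96.47] [-1.7984e+02  1.0000e-01  1.7992e+02] [-0.02 -0.46  1.16] -0.21320424103206365
19.625 [596.37 111.63  96.8 ] [-1.7984e+02  1.3000e-01  1.7993e+02] [-0.02 -0.59  0.11] 0.21197558214753812
```

View pics/side11.png

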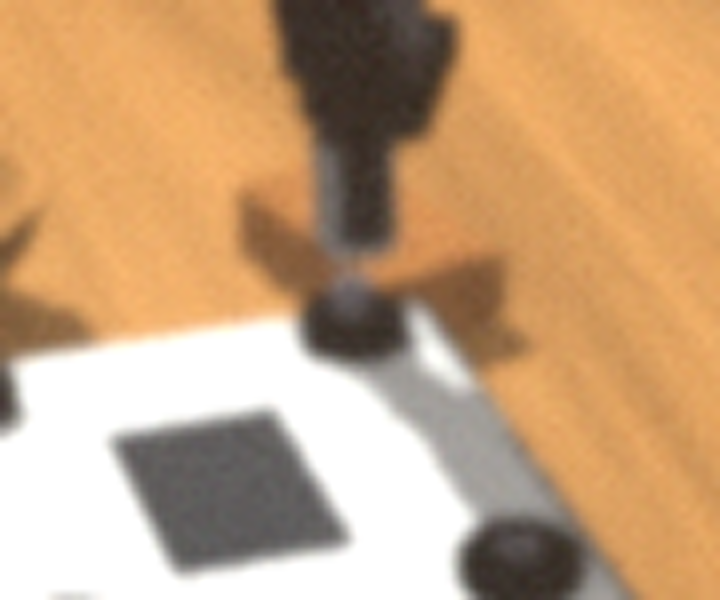

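{"name": "apply_moves", "arguments": {
  "series": [
    [0,[-0.001,0,-0.002],0],
    [0,[-0.001,0,-0.005],0],
    [0,[-0.001,0,-0.005],0],
    [0,[-0.001,0,-0.005],0]
  ]
}}

```text
time: 20.18
tool_pos: [595.5, 111.6, 92.0]
tcp_rot: [-179.8, 0.2, 179.9]
ft_force: [-0.2, -0.6, 0.3]
finger_gap: -0.3
```

{"name": "apply_moves", "arguments": {
  "series": [
    [0,[0,0,-0.001],0],
    [0,[0,0,-0.002],0],
    [0,[0,0,-0.002],0]
  ]
}}

```text
time: 20.55
tool_pos: [595.4, 111.6, 89.8]
tcp_rot: [-179.8, 0.1, 179.9]
ft_force: [-0.5, -0.1, 0.2]
finger_gap: 0.5
```

{"name": "apply_moves", "arguments": {
  "series": [
    [0,[0,0,-0.001],0],
    [0,[0,0,-0.002],0],
    [0,[0,0,-0.002],0]
  ]
}}

```text
time: 20.92
tool_pos: [595.3, 111.6, 87.7]
tcp_rot: [-179.8, 0.1, 179.9]
ft_force: [0.4, -0.1, -0.3]
finger_gap: 0.1
```

{"name": "apply_moves", "arguments": {
  "series": [
    [0,[0,0,-0.001],0],
    [0,[0,0,-0.0015],0],
    [0,[0,0,-0.0015],0]
  ]
}}

```text
time: 21.3
tool_pos: [595.4, 111.7, 86.6]
tcp_rot: [-179.8, 0.1, 179.9]
ft_force: [-1.9, -0.0, 3.8]
finger_gap: 0.1
```

{"name": "apply_moves", "arguments": {
  "series": [
    [0,[0,0,-0.0015],0],
    [0,[0,0,-0.0025],0],
    [0,[0,0,-0.0025],0]
  ]
}}

```text
time: 21.68
tool_pos: [595.5, 111.7, 84.6]
tcp_rot: [-179.8, 0.2, 179.9]
ft_force: [-3.8, -1.5, 7.1]
finger_gap: -0.2
```

{"name": "apply_moves", "arguments": {
  "series": [
    [0,[0,0,-0.0015],0],
    [0,[0,0,-0.0025],0],
    [0,[0,0,-0.0025],0]
  ]
}}

```text
time: 22.05
tool_pos: [595.5, 111.7, 82.6]
tcp_rot: [-179.8, 0.2, 179.9]
ft_force: [-4.0, -1.1, 6.4]
finger_gap: -0.1
```

Pin resistance is about 7 N, as specified, and it is sliding in.

{"name": "apply_moves", "arguments": {
  "series": [
    [0,[-0.0003,0,-0.0015],0],
    [0,[-0.0003,0,-0.0025],0],
    [0,[-0.0003,0,-0.0025],0]
  ]
}}

```text
time: 22.42
tool_pos: [595.4, 111.7, 80.8]
tcp_rot: [-179.8, 0.2, 179.9]
ft_force: [-3.0, -0.4, 7.0]
finger_gap: -0.1
```

{"name": "apply_moves", "arguments": {
  "series": [
    [0,[-0.0003,0,-0.0015],0],
    [0,[-0.0003,0,-0.0025],0],
    [0,[-0.0003,0,-0.0025],0]
  ]
}}

```text
time: 22.8
tool_pos: [595.4, 111.7, 78.9]
tcp_rot: [-179.8, 0.2, 179.9]
ft_force: [-1.8, -0.1, 6.6]
finger_gap: -0.2
```

{"name": "apply_moves", "arguments": {
  "series": [
    [0,[0,0,-0.0015],0],
    [0,[0,0,-0.0022],0],
    [0,[0,0,-0.0022],0]
  ]
}}

```text
time: 23.18
tool_pos: [595.5, 111.7, 77.4]
tcp_rot: [-179.8, 0.2, 179.9]
ft_force: [-3.8, -1.3, 8.3]
finger_gap: 0.1
```

{"name": "apply_moves", "arguments": {
  "series": [
    [0,[-0.0003,0,-0.0015],0],
    [0,[-0.0003,0,-0.0025],0],
    [0,[-0.0003,0,-0.0025],0]
  ]
}}

```text
time: 23.55
tool_pos: [595.5, 111.7, 76.6]
tcp_rot: [-179.8, 0.3, 179.9]
ft_force: [-7.0, -0.2, 14.1]
finger_gap: -0.2
```

The force rose to 14 N at TCP z 76.6, which is the hard stop at flush. Backing off and checking.

{"name": "apply_moves", "arguments": {
  "series": [
    [0,[-0.0005,0,0.001],0],
    [0,[0,0,0.02],0],
    [0,[0,0,0.05],0],
    [0,[0,0,0.08],0],
    [0,[-0.02,0,0.12],0]
  ]
}}

```text
time: 24.18
tool_pos: [575.5, 111.5, 197.7]
tcp_rot: [-179.8, 0.2, 179.9]
ft_force: [-0.4, -0.7, 0.1]
finger_gap: -0.2
```

{"name": "apply_moves", "arguments": {
  "series": [
    [0,[-0.12,0.2,0.08],0],
    [0,[-0.12,0.2,0.08],0],
    [0,[-0.12,0.2,0.08],0],
    [0,[-0.12,0.2,0.08],0],
    [0,[-0.12,0.2,0.08],0]
  ]
}}

```text
time: 24.8
tool_pos: [454.2, 315.2, 281.0]
tcp_rot: [180.0, 0.5, -179.8]
ft_force: [0.5, -1.3, 0.2]
finger_gap: -0.0
```

Run:
```python
from bench import sense, optics, r
from h import *; from col import collar
s=sense();print(s["time"],s["tool_pos"].round(2),s["ft_force"].round(2),s["qd"].round(1))
ps=[optics.snapshot("side") for _ in range(4)];a=np.mean([q["color"].astype(float) for q in ps],0)
ts=[optics.snapshot("top") for _ in range(6)];b=np.mean([q["color"].astype(float) for q in ts],0)
f=lambda c,k:cv2.resize(np.clip(c*1.4,0,255).astype(np.uint8),None,fx=k,fy=k,interpolation=cv2.INTER_CUBIC)
cv2.imwrite("pics/fs.png",f(a[180:240,215:315],8)[:,:800]);cv2.imwrite("pics/ft.png",f(b[150:270,170:330],4.5))
g=b.mean(2)
for thr in (35,45):
    u,e,w,pu=collar(ts[0],g,(215,192),62,thr);print(np.round(u,2),e,w,ray(ts[0],pu,67))
```

```text
24.8 [454.18 315.2  281.05] [ 0.48 -1.34  0.22] [-4.   1.2  2.1 -2.  -1.2 -2.6]
[214.83 193.63] [12.33638573 12.67817593] [595.52745242 110.9931873   62.        ] [595.33549493 111.70882815  67.        ]
[214.85 193.62] [12.85478878 13.27774048] [595.56411559 110.93778962  62.        ] [595.33549493 111.70882815  67.        ]
```

View pics/fs.png

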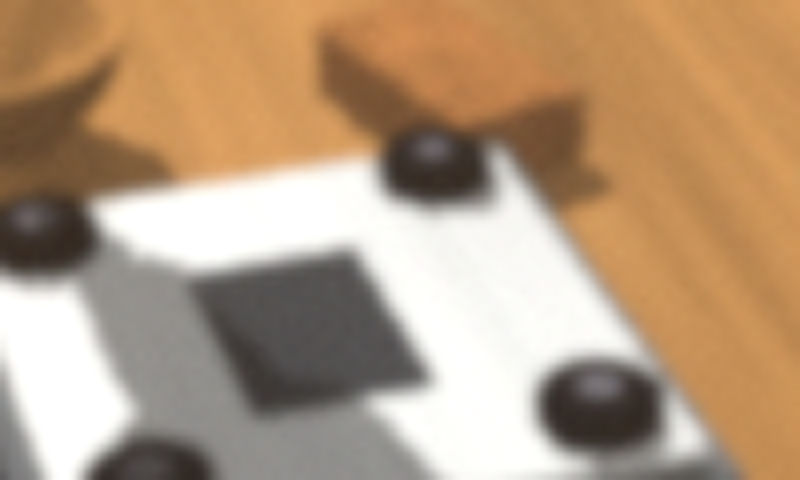

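View pics/ft.png

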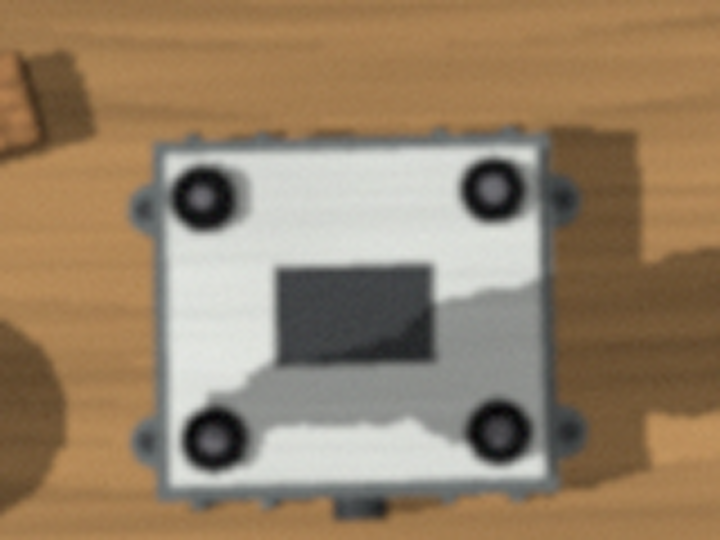

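The new rivet sits flush and looks just like the set ones, at (435,165) in the side crop and (204,198) in the top crop. Its offset from the hole is about 4.2 mm. I'll hold still, then hand in.

{"name": "apply_moves", "arguments": {
  "series": [
    [0,[0,0,0],0],
    [0,[0,0,0],0],
    [0,[0,0,0],0]
  ]
}}

```text
time: 25.68
tool_pos: [455.8, 310.7, 277.3]
tcp_rot: [-179.8, 0.2, 179.8]
ft_force: [0.3, -0.7, -0.1]
finger_gap: 0.2
```

```bash
python3 -c "
from bench import sense,hand_in
s=sense();print(s['time'],s['ft_force'].round(1));print(hand_in())"
```

```text
25.675 [ 0.3 -0.7 -0.1]
the job is handed in; nothing more can be done
None
```

I took the push rivet from the rack with its pin up and fitted it in the cover's open hole. The shank entered the housing hole on the first try, the collar touched the cover at about 5 N, and I handed the job in at about 26 s.

**Pin:** It resisted at about 7 N along the way. At the hard stop the wrist read 14 N down plus about 7 N sideways, the highest reading of the run and below the 25 N limit.

**Final check:** In the last pictures the rivet looks level and flush like the three set ones. Its centre is about 4.2 mm from the cover hole's centre, within the 6.5 mm allowed. The arm was clear of everything, with the wrist force back near zero. I did not measure the pin's depth or the collar's height directly; flush is judged from the hard stop and the pictures.

**Disagreements:**
- The finger opening read about 31.5 mm on the 34 mm collar. The first grip caught only the bevel, so I opened and gripped again lower; the reading stayed low, but the rivet held.
- The side camera put the held rivet about 1 to 2 mm farther along x than the arm-based estimate. I aimed between the two, and it went in.

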